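Re-rack the mooncake tins by size and stow the serving tong

ROBOT

A 6-joint arm with a two-finger parallel gripper is mounted at the origin on the work surface. World frame = base frame: x ahead of the robot, y to its left, z up, the work surface at z = 0. Lengths are in m, angles in rad, forces in N, time in s.
With the tool pointing down it reaches from about 0.35 to 0.775 m from the base axis. Payload 5.5 kg.
Tool frame: the origin (TCP) lies on the centre line of the jaws, within the pads' length; the fingertips stand 11 mm ahead of it and the grasp point (between the pads) lies 8 mm behind it; z points along the fingers, y is the direction in which the jaws open and shut (so a half turn about z gives the same grasp; the last joint's range is limited). The gripper opens to 85 mm and grips with 20 to 120 N. Pads are 22 mm wide; open, the fingers measure 114 mm over their backs; the gripper's body (76 mm by 85 mm) begins 54 mm behind the grasp point. The pads swing forward as they close: fully open they stand 13 mm farther back than shut.
Start: joints at [0.983, 0.313, 0.046, 1.304, 0, 1.431], TCP at [0.249, 0.518, 0.242] pointing down, gripper open.
Joint ranges: [-2.76, 2.76], [-0.86, 1.69], [-1.03, 1.26], [-2.2, 2.34], [-1.47, 1.5], [-3.14, 3.14]. Speed limits (rad/s): [2.57, 2.57, 3.14, 3.14, 3.14, 3.14].

INTERFACE

Orientations are given as a unit quaternion [w, x, y, z].
In Python, from workcell import env, imaging, order gives the robot as it stands. The module is installed in compiled form; this text tells all that it offers.
- The arm moves only by the tool move_arm, never from a script. Its argument "deltas" is one flat list of numbers, 7 for each row, row after row: the gripper's target within -1 to 1 (shut at 1, half-way at 0, fully open at -1), then the shift along the tool's x, y, z in m, then the turn, a rotation vector about the tool's x, y, z in degrees. In form: [jaw, tx, ty, tz, ax, ay, az, jaw, tx, ty, tz, ax, ay, az, ...]. A call has 1 to 10 rows; each row shifts and turns the commanded pose from where the row before left it, along the tool's axes as they then stand; what a row does not reach is not made up. A row lasts 1/8 s, in which the tool goes at most 62.5 mm and 10.7 degrees, less where a joint would pass 70% of its speed; a pose out of reach is approached as far as the arm can. A call is refused whole if a number of a shift passes 0.0625 or a number of a turn 10.7, either way. A call with a gripper value outside its range is refused whole. The fingers move at their own pace and stop on an object; "squeeze" is the grip in N (left out, the last holds). Time passes only in rows, so rows that do not move let the fingers close. It gives the time, the measured TCP pose, the force and the opening at its end, in the units of the state.
- env.get_state(): the state, without advancing time (a new reading comes with each control period).
- imaging.read_camera(name): name is "side" or "top" or "wrist"; returns a dict with "img" (400x640x3 uint8, red, green, blue), "z_map" (400x640 float32, m along the optical axis (not along the pixel's ray), 0 where there is no reading), "fx", "fy", "cx", "cy" (pixels), "dist" ([k1, k2, p1, p2, k3] as OpenCV has them; the pictures are not rectified), "rvec" (rotation vector, rad) and "tvec" (3), from world to camera coordinates, as OpenCV has them. Camera axes: x right, y down, z forward; pixel columns grow to the right and rows downward; lengths in m; the calibration is good to about 2 mm. A picture is of the moment at which its call begins.
- order.hand_in(): hands the job in, once; it reports no verdict.
Trained networks look in a picture, given as the dict that the camera call returned (one of the last four; its "shot" number tells which), for a name from the list of things; names that differ only in an ending like _2 or _b are one class to them, and where a whole thing is asked for, a point or a joint stands for the part that bears it (a point fixed in the world has none). Each returns a list of dicts, best first, with "confidence" (0 to 1); they miss things now and then, are a little off and sometimes report something else, mostly with a low value. They report only what shows in the picture. A call takes as long as a camera call.
- imaging.recognise(picture, thing): "centre" ([column, row] in pixels, amid what is visible of it).
- imaging.cut_out(picture, thing): "mask" (400x640 bool, what is visible of it) and "centre" ([column, row] in pixels, amid what is visible of it).
The state is a dict: "clock": time; "joint_pos": joint angles; "qvel": joint speeds; "tau": joint torques, N m; "tcp_pos": TCP position; "orientation": TCP orientation; "wrist_force": force on the tool from outside, world axes, zero at the start; "ft_torque": the same for the moment, N m; "finger_gap": finger opening in m.
Only numpy, scipy, OpenCV 4.12 (cv2) and the standard library are available. Lean on these libraries where they do the work, as an engineer would, in place of code of your own. Each camera call takes 0.05 s, during which the arm holds its last target.

TASK

Get the mooncake set ready to hand round by the front door: move the three tins from the grey plastic rack to the empty wooden rack, one to a slot, standing upright and centred across the rack, with the largest in the slot at the red lantern handle's end, the medium one in the middle and the smallest at the glass jar's end. Lay the serving tong down fully into the cutout of its tray, the way round that fits. Leave the lantern handle and the jar where they are.

Things in the scene. Friction and masses are not known exactly. Their poses are not given: they have to be found in the camera images.
- tin_large: The largest of three upright octagonal gold-coloured tins: octagonal prism 100 mm across flats, 36 mm thick, standing on a rim flat, so 100 mm tall. Origin at its centre (50 mm above its underside); x = the octagon's axis (through the thickness, level, along the rack's row), z up. Starts in any slot of the plastic rack. 0.1 to 0.4 kg.
- tin_medium: The middle one in size of three upright octagonal gold-coloured tins: octagonal prism 82 mm across flats, 36 mm thick, standing on a rim flat, so 82 mm tall. Origin at its centre (41 mm above its underside); x = the octagon's axis (through the thickness, level, along the rack's row), z up. Starts in any slot of the plastic rack. 0.1 to 0.4 kg.
- tin_small: The smallest of three upright octagonal gold-coloured tins: octagonal prism 64 mm across flats, 36 mm thick, standing on a rim flat, so 64 mm tall. Origin at its centre (32 mm above its underside); x = the octagon's axis (through the thickness, level, along the rack's row), z up. Starts in any slot of the plastic rack. 0.1 to 0.4 kg.
- plastic_rack: Grey plastic slotted rack holding the tins at the start, fixed, 226 mm along its own x (the row of slots), 84 mm along y. Origin: centre of its underside, z up. Slots at x = -72, 0, +72 mm, each 48 mm wide along x, open along y; slot floor 8 mm, dividers 32 mm above the table.
- wooden_rack: Brown wooden slotted rack, empty at the start, fixed, 226 mm along its own x (the row of slots), 84 mm along y. Origin: centre of its underside, z up. Slots at x = -72, 0, +72 mm, each 48 mm wide along x, open along y; slot floor 8 mm, dividers 32 mm above the table. Beyond one end of the row lies the red lantern handle, beyond the other stands the glass jar. Tins belong at y = 0, give or take 2 cm.
- tong: Steel serving tong, rigid, lying on edge, 170 mm long along its x, 22 mm tall. Origin: middle of its length, on the underside; z up. x = -85 to +40 mm: two parallel arms, 24 mm wide over both (y = -12 to +12), to be gripped across y at the origin; from +40 mm it flares to jaws 40 mm wide at x = +57 to +85 mm. 0.08 to 0.15 kg. Points any way at the start.
- tong_tray: Grey tray, black recess floor, fixed, 210 (x) by 100 (y) by 20 mm. Origin: centre of underside, z up. Recess floor 6 mm above the table; recess 34 mm wide from x = -91 to +34 mm, 54 mm wide from +34 to +91 mm (for the jaws). From x = -24 to +24 mm cut down to the floor over the full width, for fingers. Tong home: both origins in line, both x the same way.
- lantern_handle: Red plastic lantern handle with a small steel hook, loose, 120 mm long along its y, 26 mm wide, 22 mm tall, lying across one end of the wooden rack's row, about 160 mm from the rack's centre. Origin near its middle, on the underside. Marks the end for the largest tin; leave it alone.
- jar: Empty open glass jar, loose, 64 mm across, 80 mm tall, standing beyond the other end of the wooden rack, about 160 mm from the rack's centre. Origin at the centre of its underside. Leave it alone.

How it is judged:
At the end, for the whole second after the job is handed in: Tins upright on the wooden rack's slot floors, largest at the lantern end, medium middle, smallest at the jar end, within 13 mm along and 22 mm across (6 mm height, 0.15 rad); tong flat on the recess floor, jaws in the wide part, within 11 x 9 mm (4 mm height); all at rest (y of tin_large in the frame of wooden_rack between -0.022 and 0.022 m and z of tin_large in the frame of wooden_rack between 0.052 and 0.064 m and angle between tin_large's own x axis and vertical between 1.421 and 1.721 rad and linear speed of each of tin_large, tin_medium, tin_small, tong below 0.02 m/s and y of tin_medium in the frame of wooden_rack between -0.022 and 0.022 m and z of tin_medium in the frame of wooden_rack between 0.043 and 0.055 m and angle between tin_medium's own x axis and vertical between 1.421 and 1.721 rad and y of tin_small in the frame of wooden_rack between -0.022 and 0.022 m and z of tin_small in the frame of wooden_rack between 0.034 and 0.046 m and angle between tin_small's own x axis and vertical between 1.421 and 1.721 rad and ((x of lantern_handle in the frame of wooden_rack above 0 m and x of tin_large in the frame of wooden_rack between 0.059 and 0.085 m and x of tin_medium in the frame of wooden_rack between -0.013 and 0.013 m and x of tin_small in the frame of wooden_rack between -0.085 and -0.059 m) or (x of lantern_handle in the frame of wooden_rack below 0 m and x of tin_large in the frame of wooden_rack between -0.085 and -0.059 m and x of tin_medium in the frame of wooden_rack between -0.013 and 0.013 m and x of tin_small in the frame of wooden_rack between 0.059 and 0.085 m)) and x of tong in the frame of tong_tray between -0.011 and 0.011 m and y of tong in the frame of tong_tray between -0.009 and 0.009 m and z of tong in the frame of tong_tray between 0.002 and 0.01 m and angle between the x axis of tong and the x axis of tong_tray, either way round below 0.2 rad and angle between tong's own z axis and vertical below 0.12 rad); the robot touches nothing.
It fails at once if the red lantern handle was pushed more than 25 mm (distance of lantern_handle from where it was at the start of the episode above 0.025 m).
It fails at once if the glass jar was pushed more than 25 mm or tipped (distance of jar from where it was at the start of the episode above 0.025 m or angle between jar's own z axis and vertical above 0.35 rad).
It also fails if it takes over 122 s, if anything falls off the work surface, if the arm or the gripper's body presses on something with over 40 N, if the wrist force passes 120 N, or if a joint passes its speed limit or range.

## Working session

There is one attempt and no reset: what is moved stays moved. The work goes in short steps, Python scripts to look and compute and a tool call to move; the robot and the scene stay as the last step left them, time stands still between calls to the robot, and variables do not carry over. Pictures are saved under pics/ and viewed, and the job is handed in when it is done.

Besides the shell and the picture viewer there is one more tool, called after ">>>" as a command line: name --argument value ..., lists and objects as JSON in quotes. move_arm: Moves the arm, as the interface text tells. Its arguments: {"type":"object","properties":{"deltas":{"type":"array"},"squeeze":{"type":"number"}},"required":["deltas"]}

```bash
mkdir -p pics; cat > h.py <<'E'
import numpy as np, cv2
from workcell import env, imaging, order
def cam(n): return imaging.read_camera(n)
def save(p,n): cv2.imwrite('pics/'+n, p['img'][:,:,::-1])
def cloud(p, mask=None):
    z=p['z_map']; m=z>0
    if mask is not None: m&=mask
    v,u=np.nonzero(m)
    K=np.array([[p['fx'],0,p['cx']],[0,p['fy'],p['cy']],[0,0,1.]])
    uv=cv2.undistortPoints(np.stack([u,v],1).astype(np.float64)[:,None],K,np.array(p['dist'],float))[:,0]
    zz=z[v,u]; P=np.c_[uv*zz[:,None],zz]
    R,_=cv2.Rodrigues(np.array(p['rvec'],float))
    return (P-np.array(p['tvec'],float).ravel())@R, u, v
def st():
    s=env.get_state(); print({k:np.round(v,4).tolist() for k,v in s.items()})
E
python3 - <<'E'
from h import *
st()
for n in ['top','side','wrist']:
    p=cam(n); save(p,n+'0.png'); 
    R,_=cv2.Rodrigues(np.array(p['rvec'],float)); print(n,p['fx'],p['cx'],p['cy'],-R.T@np.array(p['tvec']).ravel(),R.round(2).tolist())
    if n=='wrist': continue
    for t in ['tin_large','tin_medium','tin_small','plastic_rack','wooden_rack','tong','tong_tray','lantern_handle','jar']:
        for d in imaging.cut_out(p,t)[:3]:
            P,_,_=cloud(p,d['mask'])
            print(t,round(d['confidence'],2),np.round(d['centre']),d['mask'].sum(),np.median(P,0).round(3),np.percentile(P,2,0).round(3),np.percentile(P,98,0).round(3)) if len(P) else print(t,'noP')
E
```

```text
{'clock': 0.0, 'joint_pos': [0.9834, 0.314, 0.045, 1.3036, 0.0, 1.4312], 'qvel': [0.0007, 0.002, 0.0008, 0.0006, 0.0001, 0.0007], 'tau': [-0.0013, -48.0632, 29.8533, 0.0195, -0.0003, -0.0], 'tcp_pos': [0.2487, 0.5179, 0.2414], 'orientation': [-0.0003, 0.222, 0.975, -0.0008], 'wrist_force': [-0.1636, 0.1349, -0.5415], 'ft_torque': [0.0319, -0.0009, -0.0396], 'finger_gap': 0.0853}
top 478.1718047744724 319.9562898521538 196.75249574490178 [ 0.3676329  -0.00768062  1.34843196] [[0.02, -1.0, -0.01], [-0.99, -0.02, -0.12], [0.12, 0.02, -0.99]]
tin_large 0.74 [369. 188.] 611 [ 0.542 -0.12   0.099] [ 0.523 -0.168  0.035] [ 0.566 -0.074  0.112]
tin_medium 0.93 [373. 214.] 508 [ 0.473 -0.13   0.082] [ 0.453 -0.173  0.006] [ 0.499 -0.093  0.093]
tin_small 0.93 [365. 166.] 433 [ 0.614 -0.109  0.063] [ 0.596 -0.147  0.006] [ 0.642 -0.078  0.076]
tin_small 0.51 [369. 188.] 675 [ 0.541 -0.12   0.096] [ 0.523 -0.171  0.006] [ 0.568 -0.073  0.111]
plastic_rack 0.89 [366. 200.] 1076 [ 0.522 -0.118  0.01 ] [ 0.437 -0.166  0.002] [ 0.659 -0.072  0.036]
wooden_rack 0.76 [285. 195.] 2397 [0.54  0.113 0.0
[... 1182 characters left out ...]
146.] 435 [ 0.552 -0.311  0.016] [ 0.523 -0.398  0.002] [ 0.561 -0.235  0.024]
tong 0.43 [343. 166.] 1096 [ 0.532 -0.099  0.082] [ 0.521 -0.164  0.029] [ 0.56  -0.072  0.109]
tong_tray 0.68 [207. 307.] 6264 [0.549 0.303 0.015] [0.449 0.248 0.003] [0.655 0.357 0.022]
lantern_handle 0.66 [234. 211.] 480 [0.691 0.102 0.017] [0.681 0.044 0.001] [0.705 0.153 0.023]
jar 0.89 [342. 275.] 1418 [0.377 0.124 0.054] [0.347 0.099 0.008] [0.404 0.157 0.08 ]
jar 0.51 [369. 180.] 801 [ 0.463 -0.113  0.071] [ 0.452 -0.167  0.031] [ 0.488 -0.093  0.091]
wrist 291.2776303577953 317.7528458902442 203.36289816995668 [0.18162657 0.55118936 0.37391433] [[0.43, 0.9, 0.0], [0.86, -0.41, 0.29], [0.27, -0.13, -0.96]]
```

View pics/top0.png

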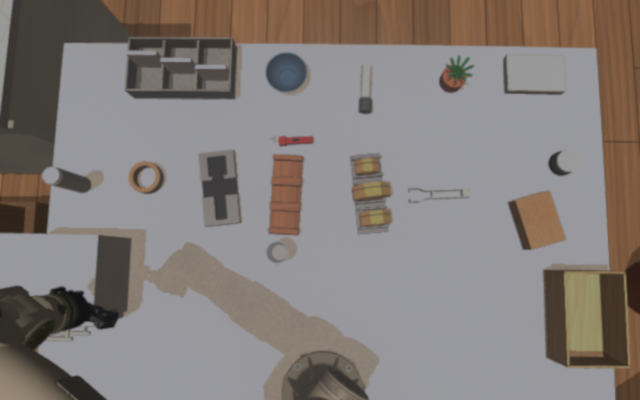

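View pics/side0.png

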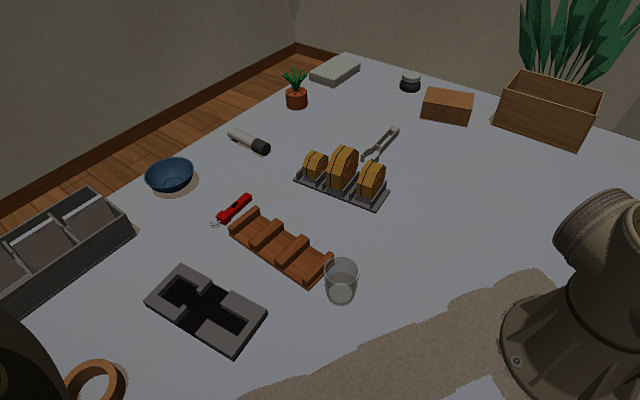

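The top view shows the lantern handle at the far end (293,141) and the jar at the near end (280,252). The tong's jaws point left (417,195), and the tins run small, medium and large as detected. Next I'll fit the poses precisely.

```bash
cat > fit.py <<'E'
from h import *
from scipy.optimize import minimize
def allcloud(n='top'):
    p=cam(n); P,u,v=cloud(p); return p,P
def box(P,c,L,W,zr,rad=0.16):
    m=(np.hypot(P[:,0]-c[0],P[:,1]-c[1])<rad)&(P[:,2]>zr[0])&(P[:,2]<zr[1]); Q=P[m,:2].astype(np.float32)
    r=cv2.minAreaRect(Q); return m.sum(),r
E
python3 - <<'E'
from fit import *
for n in ['top','side']:
    p=cam(n)
    for t,zr in [('plastic_rack',(.004,.04)),('wooden_rack',(.004,.04)),('tong_tray',(.012,.026)),('tong',(.008,.03)),('tin_large',(.09,.115)),('tin_medium',(.07,.1)),('tin_small',(.05,.08))]:
        ds=imaging.cut_out(p,t)
        if not ds: print(n,t,None); continue
        P,_,_=cloud(p,ds[0]['mask']); Q=P[(P[:,2]>zr[0])&(P[:,2]<zr[1])]
        r=cv2.minAreaRect(Q[:,:2].astype(np.float32)); 
        print(n,t,len(Q),np.round(r[0],4),np.round(r[1],3),round(r[2],1),'zmed',np.median(Q[:,2]).round(4), np.percentile(Q[:,2],[5,95]).round(3))
p=cam('top'); im=p['img']
a=cv2.resize(im[140:240,190:310],None,fx=3.3,fy=3.3,interpolation=cv2.INTER_CUBIC); b=cv2.resize(im[140:240,345:480],None,fx=3,fy=3.3,interpolation=cv2.INTER_CUBIC)
cv2.imwrite('pics/crop.png',np.hstack([a,b])[:,:,::-1])
E
```

```text
top plastic_rack 850 [ 0.5489 -0.1208] [0.225 0.084] 6.2 zmed 0.0113 [0.005 0.034]
top wooden_rack 2249 [0.5389 0.113 ] [0.085 0.227] 88.1 zmed 0.0106 [0.005 0.034]
top tong_tray 1356 [0.5568 0.3006] [0.212 0.102] 7.4 zmed 0.0195 [0.015 0.024]
top tong 159 [ 0.5494 -0.3173] [0.03  0.166] 0.0 zmed 0.0201 [0.012 0.025]
  return _methods._mean(a, axis=axis, dtype=dtype,
  ret = ret.dtype.type(ret / rcount)
Traceback (most recent call last):
IndexError: index -1 is out of bounds for axis 0 with size 0
```

```bash
cat > t.py <<'E'
from fit import *
yaw=np.radians(6.2)
R=np.array([[np.cos(yaw),-np.sin(yaw)],[np.sin(yaw),np.cos(yaw)]])
for n in ['top','side']:
    p=cam(n); P,u,v=cloud(p)
    q=(P[:,:2]-[.5489,-.1208])@R
    for s in (-.072,0,.072):
        m=(abs(q[:,0]-s)<.036)&(abs(q[:,1])<.06)&(P[:,2]>.038)
        Q=P[m]; l=q[m]; top=np.percentile(Q[:,2],96); T=Q[:,2]>top-.008
        r=cv2.minAreaRect(Q[T][:,:2].astype(np.float32))
        print(n,s,'top',top.round(3),'local x',np.percentile(l[T,0],[2,98]).round(4),'local y all',np.percentile(l[:,1],[1,99]).round(4),'rect',np.round(r[0],4),np.round(r[1],3),round(r[2],1))
    m=(P[:,0]>.45)&(P[:,0]<.65)&(P[:,1]<-.21)&(P[:,1]>-.43)&(P[:,2]>.007)&(P[:,2]<.04)
    Q=P[m]; r=cv2.minAreaRect(Q[:,:2].astype(np.float32)); print('tong',len(Q),r)
    vx=cv2.fitLine(Q[:,:2].astype(np.float32),cv2.DIST_HUBER,0,.01,.01).ravel(); print(vx)
    for a in np.arange(-.43,-.2,.02):
        k=abs(Q[:,1]-a-.01)<.01
        if k.sum()>2: print(round(a+.01,2),k.sum(),Q[k,0].min().round(4),Q[k,0].max().round(4),np.median(Q[k,2]).round(3))
    print('ylim',np.percentile(Q[:,1],[1,99]))
    m=(P[:,0]>.42)&(P[:,0]<.67)&(P[:,1]>.235)&(P[:,1]<.37)&(P[:,2]>.013)&(P[:,2]<.03)
    r=cv2.minAreaRect(P[m][:,:2].astype(np.float32)); print('tray',r)
    m=(P[:,0]>.42)&(P[:,0]<.66)&(P[:,1]>.05)&(P[:,1]<.17)&(P[:,2]>.004)&(P[:,2]<.04)
    r=cv2.minAreaRect(P[m][:,:2].astype(np.float32)); print('wood',r)
p=cam('top'); im=p['img']
a=cv2.resize(im[140:240,190:310],None,fx=3,fy=3,interpolation=cv2.INTER_CUBIC); b=cv2.resize(im[140:240,345:480],None,fx=3,fy=3,interpolation=cv2.INTER_CUBIC)
cv2.imwrite('pics/crop.png',np.hstack([a,b])[:,:,::-1])
E
python3 t.py
```

```text
top -0.072 top 0.093 local x [-0.093  -0.0579] local y all [-0.0455  0.0356] rect [ 0.4747 -0.1348] [0.036 0.051] 7.2
top 0 top 0.111 local x [-0.0211  0.0138] local y all [-0.0497  0.0489] rect [ 0.5455 -0.1221] [0.036 0.055] 9.0
top 0.072 top 0.075 local x [0.0511 0.0857] local y all [-0.0292  0.0343] rect [ 0.6167 -0.1086] [0.037 0.043] 7.1
tong 300 ((0.5437449812889099, -0.3148948550224304), (0.19006003439426422, 0.16406995058059692), 86.93632507324219)
[ 0.01837336  0.9998312   0.550935   -0.33140883]
-0.4 45 0.5394 0.5827 0.019
-0.38 53 0.4662 0.6225 0.019
-0.36 25 0.4714 0.5607 0.018
-0.34 25 0.46 0.5601 0.021
-0.32 27 0.5243 0.6218 0.02
-0.3 39 0.5347 0.6156 0.019
-0.28 27 0.5301 0.5863 0.021
-0.26 26 0.5244 0.5919 0.02
-0.24 30 0.5239 0.5643 0.021
ylim [-0.40250204 -0.23325826]
tray ((0.5562560558319092, 0.30081090331077576), (0.21097485721111298, 0.10293437540531158), 7.651501655578613)
wood ((0.5410086512565613, 0.11120781302452087), (0.1177804246544838, 0.23531833291053772), 88.75228118896484)
side -0.072 top 0.091 local x [-0.0945 -0.0592] local y all [-0.0412  0.0364] r
[... 245 characters left out ...]
.1108] [0.037 0.044] 4.8
tong 371 ((0.5489705204963684, -0.31775766611099243), (0.04028927907347679, 0.17068834602832794), 5.434046268463135)
[ 0.06193874  0.99807996  0.5509814  -0.30937764]
-0.4 34 0.5374 0.5621 0.021
-0.38 59 0.5368 0.5616 0.018
-0.36 32 0.5357 0.5617 0.018
-0.34 32 0.5344 0.5581 0.017
-0.32 37 0.5338 0.5586 0.018
-0.3 54 0.5329 0.557 0.017
-0.28 36 0.53 0.5611 0.019
-0.26 37 0.5223 0.5629 0.019
-0.24 50 0.5216 0.5625 0.018
ylim [-0.40154704 -0.23396666]
tray ((0.5554614663124084, 0.30171626806259155), (0.2127418965101242, 0.1014370545744896), 7.2895731925964355)
wood ((0.5386684536933899, 0.1133904755115509), (0.08564329147338867, 0.22541093826293945), 87.88296508789062)
```

View pics/crop.png

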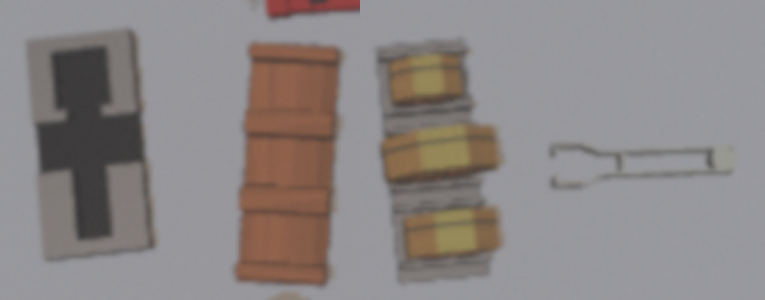

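Wide part of the tray recess is at its far (+x) end, at (80,75) in the crop, and the tong's jaws point to +y. I'll add a small planner helper that prints deltas.

```bash
cat > plan.py <<'E'
from h import *
from scipy.spatial.transform import Rotation as Rt
import sys
def plan(wps):
    """wps: (x,y,z,yaw_of_tool_y_deg,jaw). starts at measured pose"""
    s=env.get_state(); p=np.array(s['tcp_pos']); q=s['orientation']
    R=Rt.from_quat([q[1],q[2],q[3],q[0]])
    M=R.as_matrix(); y0=np.degrees(np.arctan2(M[1,1],M[0,1])); print('tcp',p.round(4),'yaw',y0.round(2),'zax',M[:,2].round(4),'gap',s['finger_gap'],'F',np.round(s['wrist_force'],1),'t',s['clock'])
    for x,y,z,yw,j in wps:
        dyaw=(yw-y0+180)%360-180; d=np.array([x,y,z])-p
        n=max(1,int(np.ceil(max(np.abs(d).max()/.055,np.linalg.norm(d)/.06,abs(dyaw)/10-1e-6))))
        print('->',(x,y,z,yw,j),'n',n)
        for k in range(n):
            a=np.radians(y0+dyaw*k/n)
            ty=np.array([np.cos(a),np.sin(a),0]); tz=np.array([0,0,-1]); tx=np.cross(ty,tz)
            dd=d/n
            print('  ',[j,round(dd@tx,4),round(dd@ty,4),round(dd@tz,4),0,0,round(-dyaw/n,2)])
        p=np.array([x,y,z]); y0=yw
E
python3 - <<'E'
from plan import *
plan([(.4,.2,.24,7.5,-.4),(.545,-.1215,.2,7.5,-.4)])
E
```

```text
tcp [0.249  0.5183 0.2423] yaw 64.34 zax [ 1.e-04  1.e-04 -1.e+00] gap 0.08538796191016021 F [ 1.1  0.8 -0.2] t 1.5
-> (0.4, 0.2, 0.24, 7.5, -0.4) n 6
   [-0.4, np.float64(-0.0457), np.float64(-0.0369), np.float64(0.0004), 0, 0, np.float64(9.47)]
   [-0.4, np.float64(-0.0511), np.float64(-0.0289), np.float64(0.0004), 0, 0, np.float64(9.47)]
   [-0.4, np.float64(-0.0552), np.float64(-0.0201), np.float64(0.0004), 0, 0, np.float64(9.47)]
   [-0.4, np.float64(-0.0577), np.float64(-0.0107), np.float64(0.0004), 0, 0, np.float64(9.47)]
   [-0.4, np.float64(-0.0587), np.float64(-0.0011), np.float64(0.0004), 0, 0, np.float64(9.47)]
   [-0.4, np.float64(-0.0581), np.float64(0.0086), np.float64(0.0004), 0, 0, np.float64(9.47)]
-> (0.545, -0.1215, 0.2, 7.5, -0.4) n 6
   [-0.4, np.float64(-0.0563), np.float64(0.017), np.float64(0.0067), 0, 0, -0.0]
   [-0.4, np.float64(-0.0563), np.float64(0.017), np.float64(0.0067), 0, 0, -0.0]
   [-0.4, np.float64(-0.0563), np.float64(0.017), np.float64(0.0067), 0, 0, -0.0]
   [-0.4, np.float64(-0.0563), np.float64(0.017), np.float64(0.0067), 0, 0, -0.0]
   [-0.4, np.float64(-0.0563), np.float64(0.017), np.float64(0.0067), 0, 0, -0.0]
   [-0.4, np.float64(-0.0563), np.float64(0.017), np.float64(0.0067), 0, 0, -0.0]
```

>>> move_arm --deltas '[-0.4,-0.0457,-0.0369,0,0,0,9.47,-0.4,-0.0511,-0.0289,0,0,0,9.47,-0.4,-0.0552,-0.0201,0,0,0,9.47,-0.4,-0.0577,-0.0107,0,0,0,9.47,-0.4,-0.0587,-0.0011,0,0,0,9.47,-0.4,-0.0581,0.0086,0,0,0,9.47,-0.4,-0.0563,0.017,0.006,0,0,0,-0.4,-0.0563,0.017,0.006,0,0,0,-0.4,-0.0563,0.017,0.006,0,0,0,-0.4,-0.0563,0.017,0.006,0,0,0]'

```text
clock: 2.75
tcp_pos: [0.4977, -0.0162, 0.2184]
orientation: [0.0, 0.659, 0.752, 0.0]
wrist_force: [0.4, 1.5, 0.3]
finger_gap: 0.0597
```

```bash
sed -i 's/round(dd@tx,4)/float(round(dd@tx,4))/;s/round(dd@ty,4)/float(round(dd@ty,4))/;s/round(dd@tz,4)/float(round(dd@tz,4))/;s/round(-dyaw\/n,2)/float(round(-dyaw\/n,2))/' plan.py
python3 - <<'E'
from plan import *
plan([(.545,-.1215,.18,7.5,-.4),(.545,-.1215,.071,7.5,-.4)])
E
```

```text
tcp [ 0.4977 -0.0162  0.2184] yaw 7.51 zax [ 1.e-03  1.e-04 -1.e+00] gap 0.05971873285603754 F [0.4 1.5 0.3] t 2.75
-> (0.545, -0.1215, 0.18, 7.5, -0.4) n 3
   [-0.4, -0.0369, 0.011, 0.0128, 0, 0, 0.0]
   [-0.4, -0.0369, 0.011, 0.0128, 0, 0, 0.0]
   [-0.4, -0.0369, 0.011, 0.0128, 0, 0, 0.0]
-> (0.545, -0.1215, 0.071, 7.5, -0.4) n 2
   [-0.4, 0.0, 0.0, 0.0545, 0, 0, -0.0]
   [-0.4, 0.0, 0.0, 0.0545, 0, 0, -0.0]
```

>>> move_arm --deltas '[-0.4,-0.0369,0.011,0.0128,0,0,0,-0.4,-0.0369,0.011,0.0128,0,0,0,-0.4,-0.0369,0.011,0.0128,0,0,0,-0.4,0,0,0,0,0,0]'

```text
clock: 3.25
tcp_pos: [0.5445, -0.1219, 0.1785]
orientation: [-0.001, 0.66, 0.751, -0.0]
wrist_force: [-0.3, 0.8, -0.5]
finger_gap: 0.0599
```

```bash
python3 - <<'E'
from plan import *
plan([(.545,-.1215,.071,7.5,-.4)])
save(cam('wrist'),'w1.png')
E
```

```text
tcp [ 0.5445 -0.1219  0.1785] yaw 7.33 zax [-1.3e-03  3.0e-04 -1.0e+00] gap 0.059873840261595375 F [-0.3  0.8 -0.5] t 3.25
-> (0.545, -0.1215, 0.071, 7.5, -0.4) n 2
   [-0.4, 0.0002, 0.0003, 0.0537, 0, 0, -0.08]
   [-0.4, 0.0002, 0.0003, 0.0537, 0, 0, -0.08]
```

View pics/w1.png

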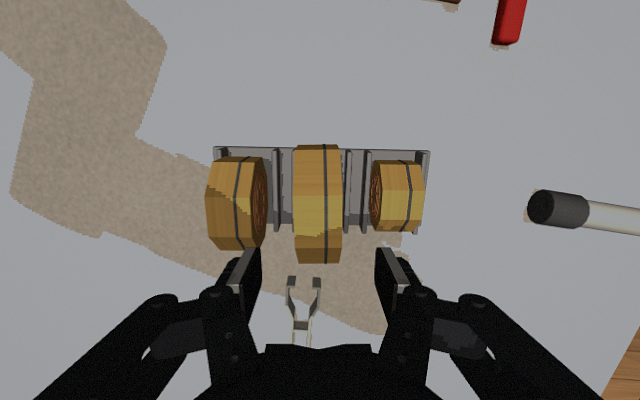

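The wrist view shows the large tin at (318,205), centred between the fingers (247 and 390) and aligned with them. I'll descend and grip.

>>> move_arm --deltas '[-0.4,0,0,0.036,0,0,0,-0.4,0,0,0.036,0,0,0,-0.4,0,0,0.035,0,0,0,0.6,0,0,0,0,0,0,0.6,0,0,0,0,0,0,0.6,0,0,0,0,0,0,0.6,0,0,0,0,0,0]' --squeeze 40

```text
clock: 4.18
tcp_pos: [0.5448, -0.1198, 0.0739]
orientation: [0.001, 0.659, 0.752, 0.0]
wrist_force: [0.2, 0.2, -3.8]
finger_gap: 0.0355
```

```bash
python3 - <<'E'
from plan import *
plan([(.545,-.1215,.19,7.5,.6),(.6108,.1106,.19,-2,.6),(.6108,.1106,.071,-2,.6)])
E
```

```text
tcp [ 0.5448 -0.1198  0.0739] yaw 7.53 zax [ 1.6e-03 -4.0e-04 -1.0e+00] gap 0.03548853261527693 F [ 0.2  0.2 -3.8] t 4.175
-> (0.545, -0.1215, 0.19, 7.5, 0.6) n 3
   [0.6, -0.0006, -0.0, -0.0387, 0, 0, 0.01]
   [0.6, -0.0006, -0.0, -0.0387, 0, 0, 0.01]
   [0.6, -0.0006, -0.0, -0.0387, 0, 0, 0.01]
-> (0.6108, 0.1106, 0.19, -2, 0.6) n 5
   [0.6, 0.0443, 0.0191, 0.0, 0, 0, 1.9]
   [0.6, 0.0449, 0.0176, 0.0, 0, 0, 1.9]
   [0.6, 0.0455, 0.0161, 0.0, 0, 0, 1.9]
   [0.6, 0.046, 0.0146, 0.0, 0, 0, 1.9]
   [0.6, 0.0464, 0.0131, 0.0, 0, 0, 1.9]
-> (0.6108, 0.1106, 0.071, -2, 0.6) n 3
   [0.6, 0.0, 0.0, 0.0397, 0, 0, 0.0]
   [0.6, 0.0, 0.0, 0.0397, 0, 0, 0.0]
   [0.6, 0.0, 0.0, 0.0397, 0, 0, 0.0]
```

>>> move_arm --deltas '[0.6,0,0,-0.03,0,0,0,0.6,0,0,-0.04,0,0,0,0.6,0,0,-0.047,0,0,0,0.6,0.022,0.0095,0,0,0,1.0,0.6,0.0449,0.0176,0,0,0,1.9,0.6,0.0455,0.0161,0,0,0,1.9,0.6,0.046,0.0146,0,0,0,1.9,0.6,0.0464,0.0131,0,0,0,1.9,0.6,0.022,0.0095,0,0,0,0.9,0.6,0,0,0,0,0,0]' --squeeze 60

```text
clock: 5.42
tcp_pos: [0.6107, 0.1135, 0.19]
orientation: [0.0, 0.718, 0.696, 0.0]
wrist_force: [-0.2, -0.8, -3.5]
finger_gap: 0.0351
```

```bash
python3 - <<'E'
from plan import *
plan([(.6108,.1106,.19,-2,.6)])
p=cam('side');save(p,'s1.png')
E
```

```text
tcp [0.6107 0.1135 0.19  ] yaw -1.81 zax [ 5.e-04  3.e-04 -1.e+00] gap 0.035125428768438334 F [-0.2 -0.8 -3.5] t 5.425
-> (0.6108, 0.1106, 0.19, -2, 0.6) n 1
   [0.6, -0.0029, 0.0002, -0.0, 0, 0, 0.19]
```

View pics/s1.png

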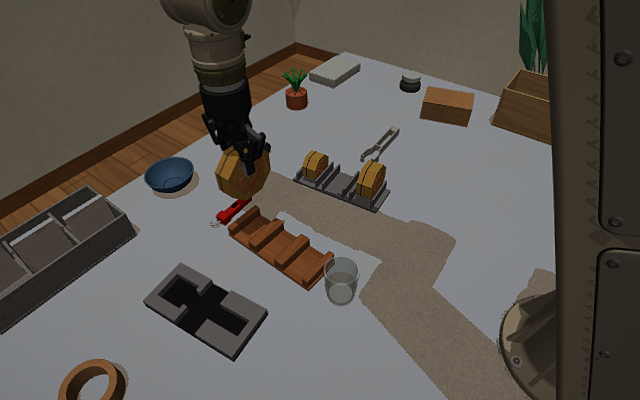

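The tin is held level over the far slot (243,172). Lowering.

>>> move_arm --deltas '[0.6,-0.0025,0,0.04,0,0,0,0.6,0,0,0.04,0,0,0,0.6,0,0,0.025,0,0,0,0.6,0,0,0.01,0,0,0,0.6,0,0,0,0,0,0]'

```text
clock: 6.1
tcp_pos: [0.6102, 0.1084, 0.0751]
orientation: [-0.0, 0.72, 0.694, -0.0]
wrist_force: [0.7, -0.1, -3.3]
finger_gap: 0.0349
```

```bash
python3 - <<'E'
from plan import *
plan([(.6108,.1106,.072,-2,.6)])
p=cam('side');save(p,'s2.png')
E
```

```text
tcp [0.6102 0.1084 0.0751] yaw -2.03 zax [-1.e-04 -1.e-04 -1.e+00] gap 0.034915175698415846 F [ 0.7 -0.1 -3.3] t 6.1
-> (0.6108, 0.1106, 0.072, -2, 0.6) n 1
   [0.6, 0.0022, 0.0005, 0.0031, 0, 0, -0.03]
```

View pics/s2.png

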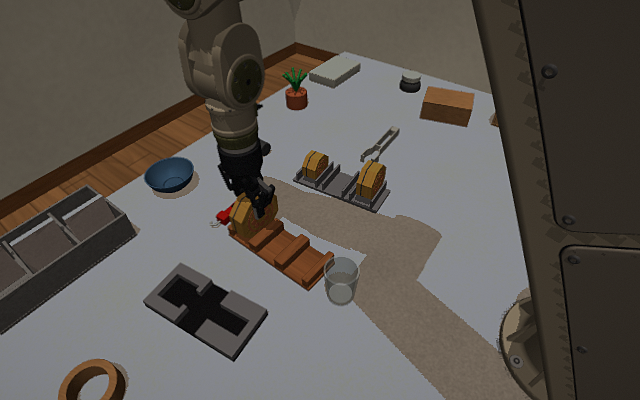

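The tin sits in the far slot (253,215), clear of the dividers. I'll lower the last bit, release and retreat.

>>> move_arm --deltas '[0.6,0.001,0,0.002,0,0,0,-0.3,0,0,0,0,0,0,-0.3,0,0,0,0,0,0,-0.3,0,0,0,0,0,0,-0.3,0,0,-0.03,0,0,0,-0.3,0,0,-0.05,0,0,0,-0.3,0,0,-0.04,0,0,0]'

```text
clock: 7.02
tcp_pos: [0.6105, 0.1102, 0.195]
orientation: [0.0, 0.719, 0.695, 0.001]
wrist_force: [1.7, -0.1, -0.0]
finger_gap: 0.0554
```

```bash
python3 - <<'E'
from plan import *
plan([(.474,-.133,.18,7.5,-.4),(.474,-.133,.058,7.5,-.4)])
E
```

```text
tcp [0.6105 0.1102 0.195 ] yaw -1.97 zax [ 1.3e-03  1.0e-04 -1.0e+00] gap 0.05542646406945182 F [ 1.7 -0.1 -0. ] t 7.025
-> (0.474, -0.133, 0.18, 7.5, -0.4) n 5
   [-0.4, -0.0496, -0.0256, 0.003, 0, 0, -1.89]
   [-0.4, -0.0487, -0.0272, 0.003, 0, 0, -1.89]
   [-0.4, -0.0478, -0.0288, 0.003, 0, 0, -1.89]
   [-0.4, -0.0468, -0.0304, 0.003, 0, 0, -1.89]
   [-0.4, -0.0457, -0.0319, 0.003, 0, 0, -1.89]
-> (0.474, -0.133, 0.058, 7.5, -0.4) n 3
   [-0.4, 0.0, 0.0, 0.0407, 0, 0, -0.0]
   [-0.4, 0.0, 0.0, 0.0407, 0, 0, -0.0]
   [-0.4, 0.0, 0.0, 0.0407, 0, 0, -0.0]
```

>>> move_arm --deltas '[-0.4,-0.0496,-0.0256,0.003,0,0,-1.89,-0.4,-0.0487,-0.0272,0.003,0,0,-1.89,-0.4,-0.0478,-0.0288,0.003,0,0,-1.89,-0.4,-0.0468,-0.0304,0.003,0,0,-1.89,-0.4,-0.0457,-0.0319,0.003,0,0,-1.89,-0.4,0,0,0,0,0,0]'

```text
clock: 7.78
tcp_pos: [0.4721, -0.1359, 0.1781]
orientation: [0.0, 0.662, 0.75, -0.0]
wrist_force: [-0.2, 0.2, 1.0]
finger_gap: 0.0601
```

```bash
python3 - <<'E'
from plan import *
plan([(.474,-.133,.058,7.5,-.4)])
save(cam('wrist'),'w2.png'); save(cam('side'),'s3.png')
E
```

```text
tcp [ 0.4721 -0.1359  0.1781] yaw 7.16 zax [-2.e-04 -5.e-04 -1.e+00] gap 0.06011892372633332 F [-0.2  0.2  1. ] t 7.775
-> (0.474, -0.133, 0.058, 7.5, -0.4) n 3
   [-0.4, 0.0009, 0.0007, 0.04, 0, 0, -0.11]
   [-0.4, 0.0009, 0.0007, 0.04, 0, 0, -0.11]
   [-0.4, 0.0009, 0.0007, 0.04, 0, 0, -0.11]
```

View pics/w2.png

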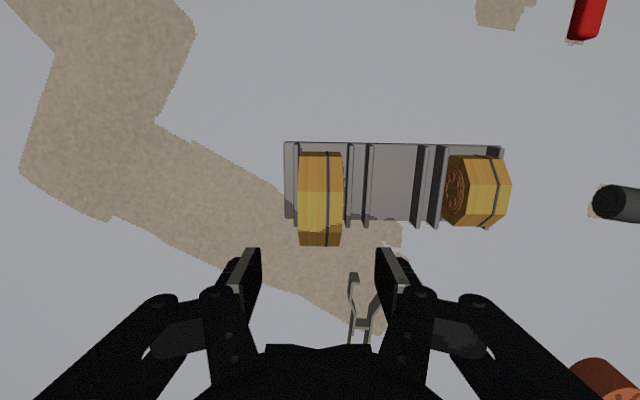

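View pics/s3.png

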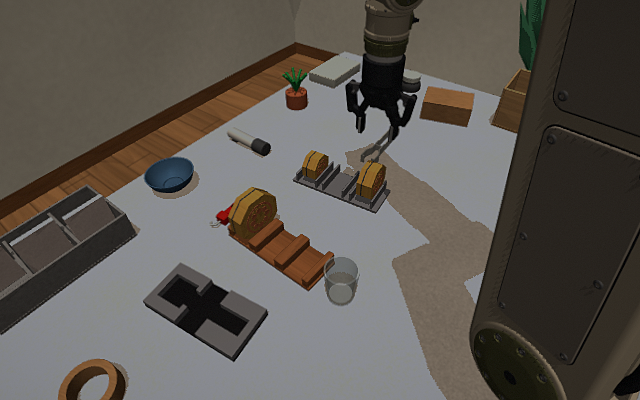

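The large tin stands upright in the far slot (253,215 in the side view). The medium tin lies between the fingers at (321,200). Gripping it with a small correction.

>>> move_arm --deltas '[-0.4,0.002,0.001,0.04,0,0,0,-0.4,0,0,0.04,0,0,0,-0.4,0,0,0.04,0,0,0,0.6,0,0,0,0,0,0,0.6,0,0,0,0,0,0,0.6,0,0,0,0,0,0,0.6,0,0,0,0,0,0]'

```text
clock: 8.75
tcp_pos: [0.4754, -0.1313, 0.0591]
orientation: [0.001, 0.659, 0.752, 0.0]
wrist_force: [0.0, -0.1, -1.9]
finger_gap: 0.0357
```

```bash
python3 - <<'E'
from plan import *
plan([(.474,-.133,.19,7.5,.6),(.5388,.1131,.19,-2,.6)])
E
```

```text
tcp [ 0.4754 -0.1313  0.0591] yaw 7.48 zax [ 2.1e-03 -9.0e-04 -1.0e+00] gap 0.035747000844817106 F [ 0.  -0.1 -1.9] t 8.75
-> (0.474, -0.133, 0.19, 7.5, 0.6) n 3
   [0.6, -0.0005, -0.0005, -0.0436, 0, 0, -0.01]
   [0.6, -0.0005, -0.0005, -0.0436, 0, 0, -0.01]
   [0.6, -0.0005, -0.0005, -0.0436, 0, 0, -0.01]
-> (0.5388, 0.1131, 0.19, -2, 0.6) n 5
   [0.6, 0.0471, 0.0193, 0.0, 0, 0, 1.9]
   [0.6, 0.0477, 0.0177, 0.0, 0, 0, 1.9]
   [0.6, 0.0483, 0.0161, 0.0, 0, 0, 1.9]
   [0.6, 0.0488, 0.0145, 0.0, 0, 0, 1.9]
   [0.6, 0.0492, 0.0129, 0.0, 0, 0, 1.9]
```

>>> move_arm --deltas '[0.6,0,0,-0.03,0,0,0,0.6,0,0,-0.045,0,0,0,0.6,0,0,-0.045,0,0,0,0.6,0.0235,0.0096,0,0,0,1.0,0.6,0.0477,0.0177,0,0,0,1.9,0.6,0.0483,0.0161,0,0,0,1.9,0.6,0.0488,0.0145,0,0,0,1.9,0.6,0.0492,0.0129,0,0,0,1.9,0.6,0.0235,0.008,0,0,0,0.9,0.6,0,0,0,0,0,0]'

```text
clock: 10.0
tcp_pos: [0.5387, 0.1161, 0.1783]
orientation: [0.0, 0.718, 0.696, 0.0]
wrist_force: [-0.2, 0.2, -1.5]
finger_gap: 0.0361
```

```bash
python3 - <<'E'
from plan import *
plan([(.5388,.1131,.19,-2,.6)])
save(cam('side'),'s4.png')
E
```

```text
tcp [0.5387 0.1161 0.1783] yaw -1.85 zax [ 1.1e-03  2.0e-04 -1.0e+00] gap 0.03607335159826997 F [-0.2  0.2 -1.5] t 10.0
-> (0.5388, 0.1131, 0.19, -2, 0.6) n 1
   [0.6, -0.003, 0.0002, -0.0117, 0, 0, 0.15]
```

View pics/s4.png

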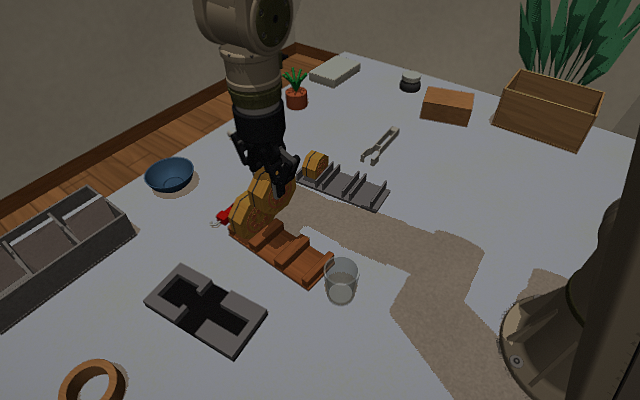

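The medium tin is held above the middle slot (270,190). Lowering.

>>> move_arm --deltas '[0.6,-0.0025,0,0.04,0,0,0,0.6,0,0,0.04,0,0,0,0.6,0,0,0.026,0,0,0,0.6,0,0,0.01,0,0,0,0.6,0,0,0,0,0,0]'

```text
clock: 10.68
tcp_pos: [0.538, 0.1112, 0.062]
orientation: [-0.0, 0.72, 0.694, -0.0]
wrist_force: [-0.6, -0.1, -1.2]
finger_gap: 0.0355
```

```bash
python3 - <<'E'
from plan import *
plan([(.5388,.1131,.0595,-2,.6)])
save(cam('side'),'s5.png')
E
```

```text
tcp [0.538  0.1112 0.062 ] yaw -2.09 zax [-7.e-04 -1.e-04 -1.e+00] gap 0.03552446962453921 F [-0.6 -0.1 -1.2] t 10.675
-> (0.5388, 0.1131, 0.0595, -2, 0.6) n 1
   [0.6, 0.0019, 0.0008, 0.0025, 0, 0, -0.09]
```

View pics/s5.png

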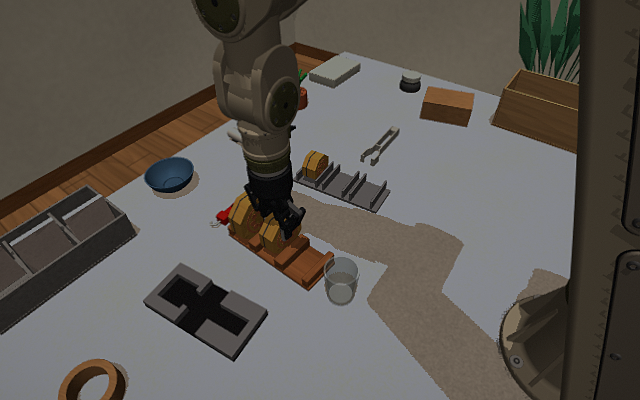

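The medium tin is in the middle slot (278,235). Releasing it.

>>> move_arm --deltas '[0.6,0.001,0,0.002,0,0,0,-0.3,0,0,0,0,0,0,-0.3,0,0,0,0,0,0,-0.3,0,0,0,0,0,0,-0.3,0,0,-0.03,0,0,0,-0.3,0,0,-0.05,0,0,0,-0.3,0,0,-0.05,0,0,0]'

```text
clock: 11.6
tcp_pos: [0.538, 0.113, 0.1912]
orientation: [-0.0, 0.719, 0.695, -0.0]
wrist_force: [1.7, -0.6, -0.3]
finger_gap: 0.0558
```

```bash
python3 - <<'E'
from plan import *
plan([(.6164,-.110,.18,7.5,-.4),(.6164,-.110,.048,7.5,-.4)])
E
```

```text
tcp [0.538  0.113  0.1912] yaw -2.02 zax [-2.e-04  1.e-04 -1.e+00] gap 0.05580060785301124 F [ 1.7 -0.6 -0.3] t 11.6
-> (0.6164, -0.11, 0.18, 7.5, -0.4) n 5
   [-0.4, -0.044, 0.0172, 0.0022, 0, 0, -1.9]
   [-0.4, -0.0446, 0.0158, 0.0022, 0, 0, -1.9]
   [-0.4, -0.0451, 0.0143, 0.0022, 0, 0, -1.9]
   [-0.4, -0.0455, 0.0128, 0.0022, 0, 0, -1.9]
   [-0.4, -0.0459, 0.0112, 0.0022, 0, 0, -1.9]
-> (0.6164, -0.11, 0.048, 7.5, -0.4) n 3
   [-0.4, 0.0, 0.0, 0.044, 0, 0, -0.0]
   [-0.4, 0.0, 0.0, 0.044, 0, 0, -0.0]
   [-0.4, 0.0, 0.0, 0.044, 0, 0, -0.0]
```

>>> move_arm --deltas '[-0.4,-0.044,0.0172,0.0022,0,0,-1.9,-0.4,-0.0446,0.0158,0.0022,0,0,-1.9,-0.4,-0.0451,0.0143,0.0022,0,0,-1.9,-0.4,-0.0455,0.0128,0.0022,0,0,-1.9,-0.4,-0.0459,0.0112,0.0022,0,0,-1.9,-0.4,0,0,0,0,0,0]'

```text
clock: 12.35
tcp_pos: [0.6174, -0.1134, 0.1783]
orientation: [0.0, 0.661, 0.75, -0.0]
wrist_force: [-0.2, 1.2, -0.0]
finger_gap: 0.0593
```

```bash
python3 - <<'E'
from plan import *
plan([(.6164,-.110,.048,7.5,-.4)])
save(cam('wrist'),'w3.png'); save(cam('side'),'s6.png')
E
```

```text
tcp [ 0.6174 -0.1134  0.1783] yaw 7.23 zax [ 6.e-04 -6.e-04 -1.e+00] gap 0.05934307584785794 F [-0.2  1.2 -0. ] t 12.35
-> (0.6164, -0.11, 0.048, 7.5, -0.4) n 3
   [-0.4, 0.0012, -0.0002, 0.0434, 0, 0, -0.09]
   [-0.4, 0.0012, -0.0002, 0.0434, 0, 0, -0.09]
   [-0.4, 0.0012, -0.0002, 0.0434, 0, 0, -0.09]
```

View pics/w3.png

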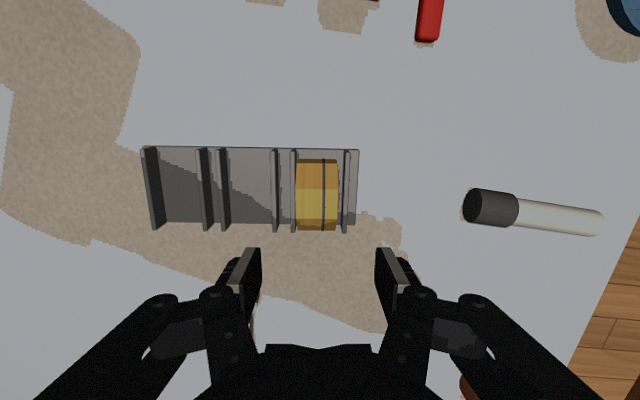

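View pics/s6.png

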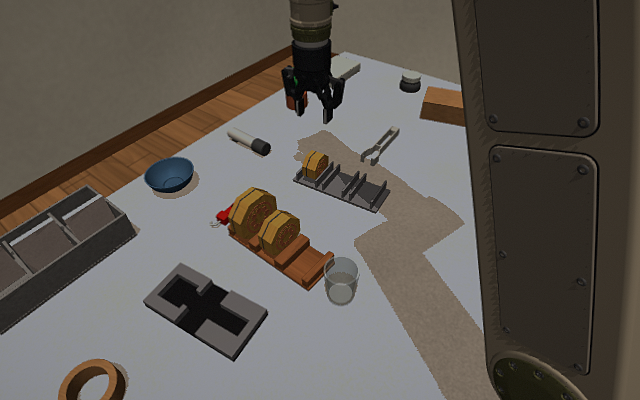

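The large and medium tins stand upright in the wooden rack (253,213 and 280,233). The small tin is between the fingers at (317,195).

>>> move_arm --deltas '[-0.4,0.0025,0,0.044,0,0,0,-0.4,0,0,0.044,0,0,0,-0.4,0,0,0.042,0,0,0,0.6,0,0,0,0,0,0,0.6,0,0,0,0,0,0,0.6,0,0,0,0,0,0,0.6,0,0,0,0,0,0]'

```text
clock: 13.32
tcp_pos: [0.6173, -0.1077, 0.0506]
orientation: [0.001, 0.659, 0.752, 0.001]
wrist_force: [-0.4, -0.8, -1.3]
finger_gap: 0.0352
```

```bash
python3 - <<'E'
from plan import *
c=np.array([.5388,.1131]); a=np.radians(-2); t=c-.072*np.array([np.cos(a),np.sin(a)]); print(t)
plan([(.6164,-.11,.2,7.5,.6),(.4669,.1156,.2,-2,.6)])
E
```

```text
[0.46684386 0.11561276]
tcp [ 0.6173 -0.1077  0.0506] yaw 7.48 zax [ 2.7e-03 -7.0e-04 -1.0e+00] gap 0.03519149871832819 F [-0.4 -0.8 -1.3] t 13.325
-> (0.6164, -0.11, 0.2, 7.5, 0.6) n 3
   [0.6, -0.0007, -0.0004, -0.0498, 0, 0, -0.01]
   [0.6, -0.0007, -0.0004, -0.0498, 0, 0, -0.01]
   [0.6, -0.0007, -0.0004, -0.0498, 0, 0, -0.01]
-> (0.4669, 0.1156, 0.2, -2, 0.6) n 5
   [0.6, 0.0486, -0.0238, 0.0, 0, 0, 1.9]
   [0.6, 0.0478, -0.0254, 0.0, 0, 0, 1.9]
   [0.6, 0.047, -0.0269, 0.0, 0, 0, 1.9]
   [0.6, 0.046, -0.0285, 0.0, 0, 0, 1.9]
   [0.6, 0.0451, -0.03, 0.0, 0, 0, 1.9]
```

>>> move_arm --deltas '[0.6,0,0,-0.03,0,0,0,0.6,0,0,-0.05,0,0,0,0.6,0,0,-0.05,0,0,0,0.6,0.0243,-0.0118,0,0,0,1.0,0.6,0.0478,-0.0254,0,0,0,1.9,0.6,0.047,-0.0269,0,0,0,1.9,0.6,0.046,-0.0285,0,0,0,1.9,0.6,0.0451,-0.03,0,0,0,1.9,0.6,0.0225,-0.0145,0,0,0,0.9,0.6,0,0,0,0,0,0]'

```text
clock: 14.58
tcp_pos: [0.464, 0.1178, 0.1799]
orientation: [0.0, 0.718, 0.696, 0.001]
wrist_force: [0.6, 0.4, -0.2]
finger_gap: 0.0355
```

```bash
python3 - <<'E'
from plan import *
plan([(.4669,.1156,.19,-2,.6)])
save(cam('side'),'s7.png')
E
```

```text
tcp [0.464  0.1178 0.1799] yaw -1.85 zax [ 1.4e-03  2.0e-04 -1.0e+00] gap 0.03547895103171359 F [ 0.6  0.4 -0.2] t 14.575
-> (0.4669, 0.1156, 0.19, -2, 0.6) n 1
   [0.6, -0.0021, 0.0029, -0.0101, 0, 0, 0.15]
```

View pics/s7.png

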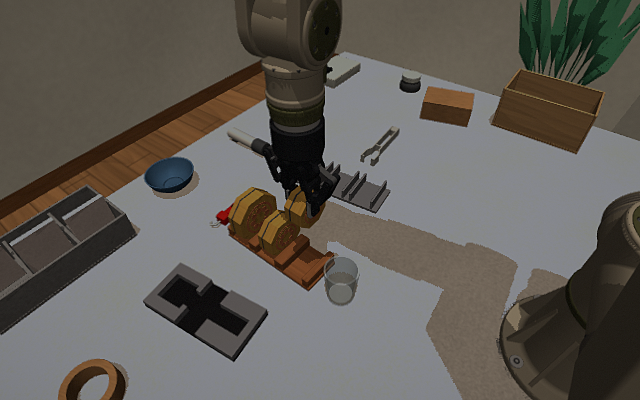

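The small tin hangs over the near slot (303,207). Lowering.

>>> move_arm --deltas '[0.6,-0.0015,0.002,0.04,0,0,0,0.6,0,0,0.045,0,0,0,0.6,0,0,0.032,0,0,0,0.6,0,0,0.01,0,0,0,0.6,0,0,0,0,0,0]'

```text
clock: 15.25
tcp_pos: [0.4674, 0.1142, 0.052]
orientation: [-0.0, 0.72, 0.694, -0.0]
wrist_force: [0.1, -0.5, -0.1]
finger_gap: 0.0352
```

```bash
python3 - <<'E'
from plan import *
plan([(.4669,.1156,.051,-2,.6)])
save(cam('side'),'s8.png')
E
```

```text
tcp [0.4674 0.1142 0.052 ] yaw -2.09 zax [-3.e-04 -1.e-04 -1.e+00] gap 0.03524907550118656 F [ 0.1 -0.5 -0.1] t 15.25
-> (0.4669, 0.1156, 0.051, -2, 0.6) n 1
   [0.6, 0.0013, -0.0005, 0.001, 0, 0, -0.09]
```

View pics/s8.png

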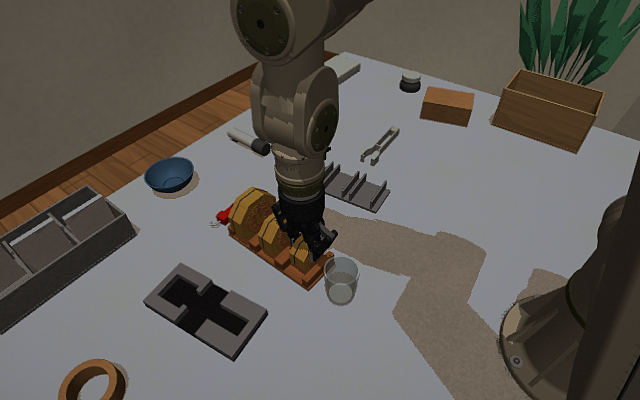

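The small tin is in the near slot (302,258) and the jar is untouched. Releasing.

>>> move_arm --deltas '[0.6,0.001,0,0.002,0,0,0,-0.2,0,0,0,0,0,0,-0.2,0,0,0,0,0,0,-0.2,0,0,0,0,0,0,-0.2,0,0,-0.03,0,0,0,-0.2,0,0,-0.05,0,0,0,-0.2,0,0,-0.06,0,0,0]'

```text
clock: 16.18
tcp_pos: [0.4661, 0.1158, 0.1907]
orientation: [-0.001, 0.719, 0.695, -0.001]
wrist_force: [1.6, 0.9, 0.3]
finger_gap: 0.0516
```

```bash
python3 - <<'E'
from plan import *
save(cam('side'),'s9.png')
plan([(.5,-.05,.19,90,-.3),(.5475,-.318,.19,182.8,-.3)])
E
```

```text
tcp [0.4701 0.1162 0.1993] yaw -2.01 zax [ 1.060e-02  8.000e-04 -9.999e-01] gap 0.05112045364236957 F [1.9 1.  3.9] t 16.225
-> (0.5, -0.05, 0.19, 90, -0.3) n 10
   [-0.3, -0.0165, 0.0036, 0.0009, 0, 0, -9.2]
   [-0.3, -0.0169, 0.0009, 0.0009, 0, 0, -9.2]
   [-0.3, -0.0168, -0.0018, 0.0009, 0, 0, -9.2]
   [-0.3, -0.0163, -0.0045, 0.0009, 0, 0, -9.2]
   [-0.3, -0.0154, -0.007, 0.0009, 0, 0, -9.2]
   [-0.3, -0.014, -0.0094, 0.0009, 0, 0, -9.2]
   [-0.3, -0.0124, -0.0115, 0.0009, 0, 0, -9.2]
   [-0.3, -0.0104, -0.0133, 0.0009, 0, 0, -9.2]
   [-0.3, -0.0081, -0.0148, 0.0009, 0, 0, -9.2]
   [-0.3, -0.0056, -0.0159, 0.0009, 0, 0, -9.2]
-> (0.5475, -0.318, 0.19, 182.8, -0.3) n 10
   [-0.3, -0.0048, -0.0268, 0.0, 0, 0, -9.28]
   [-0.3, -0.0004, -0.0272, 0.0, 0, 0, -9.28]
   [-0.3, 0.004, -0.0269, 0.0, 0, 0, -9.28]
   [-0.3, 0.0083, -0.0259, 0.0, 0, 0, -9.28]
   [-0.3, 0.0124, -0.0242, 0.0, 0, 0, -9.28]
   [-0.3, 0.0161, -0.0219, 0.0, 0, 0, -9.28]
   [-0.3, 0.0195, -0.019, 0.0, 0, 0, -9.28]
   [-0.3, 0.0223, -0.0156, 0.0, 0, 0, -9.28]
   [-0.3, 0.0245, -0.0119, 0.0, 0, 0, -9.28]
   [-0.3, 0.0261, -0.0077, 0.0, 0, 0, -9.28]
```

View pics/s9.png

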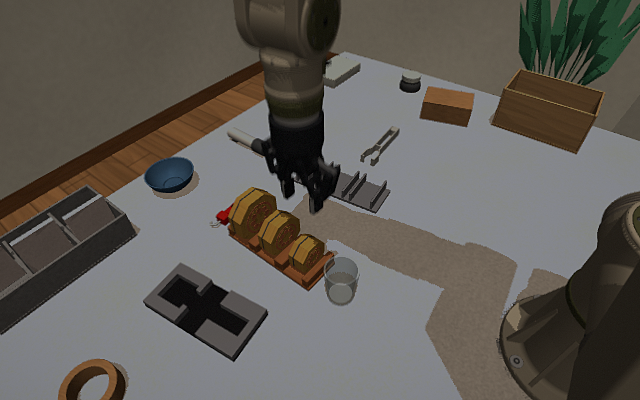

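All three tins stand in the wooden rack (252,213; 279,232; 306,253). Next is the tong.

>>> move_arm --deltas '[-0.3,-0.0165,0.0036,0.0009,0,0,-9.2,-0.3,-0.0169,0.0009,0,0,0,-9.2,-0.3,-0.0168,-0.0018,0,0,0,-9.2,-0.3,-0.0163,-0.0045,0,0,0,-9.2,-0.3,-0.0154,-0.007,0,0,0,-9.2,-0.3,-0.014,-0.0094,0,0,0,-9.2,-0.3,-0.0124,-0.0115,0,0,0,-9.2,-0.3,-0.0104,-0.0133,0,0,0,-9.2,-0.3,-0.0081,-0.0148,0,0,0,-9.2,-0.3,-0.0056,-0.0159,0,0,0,-9.2]'

```text
clock: 17.48
tcp_pos: [0.4971, -0.0509, 0.189]
orientation: [0.0, -0.002, 1.0, -0.0]
wrist_force: [-0.2, -0.1, -0.3]
finger_gap: 0.0556
```

>>> move_arm --deltas '[-0.3,-0.0048,-0.0268,0,0,0,-9.28,-0.3,-0.0004,-0.0272,0,0,0,-9.28,-0.3,0.004,-0.0269,0,0,0,-9.28,-0.3,0.0083,-0.0259,0,0,0,-9.28,-0.3,0.0124,-0.0242,0,0,0,-9.28,-0.3,0.0161,-0.0219,0,0,0,-9.28,-0.3,0.0195,-0.019,0,0,0,-9.28,-0.3,0.0223,-0.0156,0,0,0,-9.28,-0.3,0.0245,-0.0119,0,0,0,-9.28,-0.3,0.0261,-0.0077,0,0,0,-9.28]'

```text
clock: 18.73
tcp_pos: [0.5445, -0.3192, 0.1889]
orientation: [-0.0, 0.726, -0.688, 0.0]
wrist_force: [0.8, -0.3, 0.5]
finger_gap: 0.0557
```

```bash
python3 - <<'E'
from plan import *
plan([(.5475,-.318,.08,182.8,-.3)])
print(np.round(env.get_state()['joint_pos'],2))
save(cam('wrist'),'w4.png')
p=cam('top');P,u,v=cloud(p)
p=cam('side');P,u,v=cloud(p)
m=(P[:,0]>.50)&(P[:,0]<.60)&(P[:,1]<-.21)&(P[:,1]>-.43)&(P[:,2]>.007)&(P[:,2]<.03);Q=P[m]; print(m.sum(), cv2.minAreaRect(Q[:,:2].astype(np.float32)))
E
```

```text
tcp [ 0.5445 -0.3192  0.1889] yaw -176.92 zax [ 2.e-04 -0.e+00 -1.e+00] gap 0.05574627142570751 F [ 0.8 -0.3  0.5] t 18.725
-> (0.5475, -0.318, 0.08, 182.8, -0.3) n 2
   [-0.3, -0.0005, -0.0016, 0.0545, 0, 0, 0.14]
   [-0.3, -0.0005, -0.0015, 0.0545, 0, 0, 0.14]
[-0.66  0.44  0.1   1.23  0.   -2.28]
397 ((0.5435150265693665, -0.3192705810070038), (0.04045942425727844, 0.17281560599803925), 0.7764379978179932)
```

View pics/w4.png

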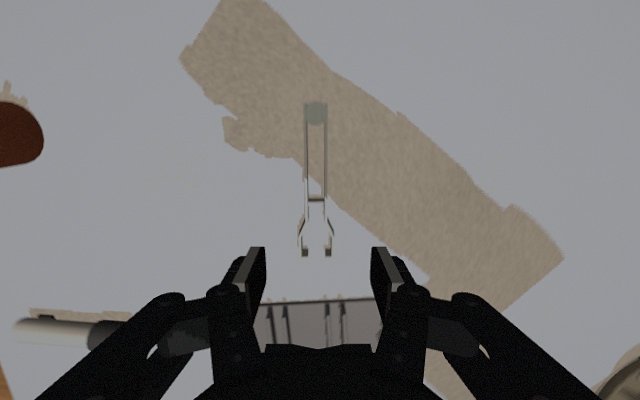

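The tong is centred between the fingers (x about 316, ends at rows 112 and 250) and parallel to the tool. Descending.

>>> move_arm --deltas '[-0.3,0,-0.001,0.05,0,0,0,-0.3,0,0,0.05,0,0,0,-0.3,0,0,0.045,0,0,0,-0.3,0,0,0.015,0,0,0,-0.3,0,0,0,0,0,0]'

```text
clock: 19.5
tcp_pos: [0.5449, -0.3173, 0.0287]
orientation: [0.0, 0.724, -0.69, -0.001]
wrist_force: [-0.7, 0.3, 0.4]
finger_gap: 0.0555
```

```bash
python3 - <<'E'
from plan import *
plan([(.5475,-.318,.015,182.8,-.3)])
save(cam('wrist'),'w5.png')
E
```

```text
tcp [ 0.5449 -0.3173  0.0287] yaw -177.24 zax [-0.0013  0.0012 -1.    ] gap 0.05549254825798538 F [-0.7  0.3  0.4] t 19.5
-> (0.5475, -0.318, 0.015, 182.8, -0.3) n 1
   [-0.3, 0.0008, -0.0025, 0.0137, 0, 0, -0.04]
```

View pics/w5.png

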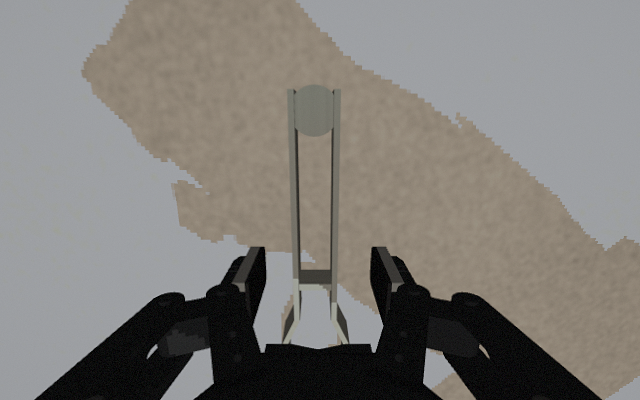

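```bash
python3 - <<'E'
from plan import *
p=cam('wrist'); K=np.array([[p['fx'],0,p['cx']],[0,p['fy'],p['cy']],[0,0,1.]])
tcp=np.array(env.get_state()['tcp_pos'])
print(cv2.projectPoints(np.array([tcp,[tcp[0],tcp[1],.02],[tcp[0],tcp[1]-.05,.02]]),p['rvec'],p['tvec'],K,np.array(p['dist']))[0][:,0])
# tong rear end from wrist depth
P,u,v=cloud(p); m=(P[:,2]>.012)&(P[:,2]<.03)&(abs(P[:,0]-.546)<.03)&(P[:,1]<-.2)&(u>270)&(u<360)&(v<300)
Q=P[m]; print(len(Q),np.percentile(Q[:,1],[0,1,5]).round(4))
for a in (-.4,-.38,-.36,-.34,-.325):
    k=abs(Q[:,1]-a)<.006; print(a,k.sum(),Q[k,0].min().round(4),Q[k,0].max().round(4)) if k.sum() else None
E
```

```text
[[317.33803684 267.42849733]
 [317.39105444 257.19768889]
 [322.26452195 165.28979408]]
5095 [-0.4046 -0.4032 -0.4012]
-0.4 1118 0.5388 0.5629
-0.38 653 0.5378 0.5621
-0.36 346 0.537 0.5612
-0.34 304 0.536 0.5603
-0.325 285 0.5352 0.5593
```

>>> move_arm --deltas '[-0.3,0.001,-0.0015,0.0125,0,0,0,0.9,0,0,0,0,0,0,0.9,0,0,0,0,0,0,0.9,0,0,0,0,0,0,0.9,0,0,0,0,0,0,0.9,0,0,0,0,0,0]' --squeeze 60

```text
clock: 20.35
tcp_pos: [0.5471, -0.3194, 0.0169]
orientation: [-0.0, 0.724, -0.69, 0.0]
wrist_force: [0.2, -0.3, 3.0]
finger_gap: 0.0224
```

>>> move_arm --deltas '[0.9,0,0,-0.02,0,0,0,0.9,0,0,-0.04,0,0,0,0.9,0,0,-0.05,0,0,0,0.9,0,0,-0.05,0,0,0,0.9,0,0,0,0,0,0]'

```text
clock: 20.98
tcp_pos: [0.549, -0.3207, 0.1812]
orientation: [-0.001, 0.724, -0.69, 0.004]
wrist_force: [0.5, -0.8, -2.1]
finger_gap: 0.0226
```

```bash
python3 - <<'E'
from plan import *
save(cam('wrist'),'w6.png'); save(cam('side'),'s10.png')
plan([(.50,0,.2,140,.9),(.5562,.301,.2,97.4,.9)])
E
```

```text
tcp [ 0.5467 -0.3191  0.1762] yaw -177.23 zax [ 1.e-04  1.e-04 -1.e+00] gap 0.022409272463553096 F [-0.3  0.9 -2.2] t 21.075
-> (0.5, 0, 0.2, 140, 0.9) n 6
   [0.9, -0.0535, 0.0052, -0.004, 0, 0, 7.13]
   [0.9, -0.0524, 0.0118, -0.004, 0, 0, 7.13]
   [0.9, -0.0506, 0.0182, -0.004, 0, 0, 7.13]
   [0.9, -0.0479, 0.0244, -0.004, 0, 0, 7.13]
   [0.9, -0.0445, 0.0301, -0.004, 0, 0, 7.13]
   [0.9, -0.0404, 0.0354, -0.004, 0, 0, 7.13]
-> (0.5562, 0.301, 0.2, 97.4, 0.9) n 6
   [0.9, -0.0445, 0.0251, 0.0, 0, 0, 7.1]
   [0.9, -0.041, 0.0304, 0.0, 0, 0, 7.1]
   [0.9, -0.0369, 0.0352, 0.0, 0, 0, 7.1]
   [0.9, -0.0323, 0.0395, 0.0, 0, 0, 7.1]
   [0.9, -0.0272, 0.0432, 0.0, 0, 0, 7.1]
   [0.9, -0.0216, 0.0462, 0.0, 0, 0, 7.1]
```

View pics/w6.png

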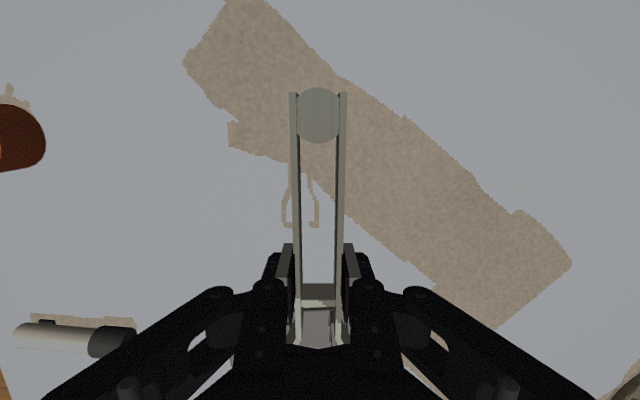

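View pics/s10.png

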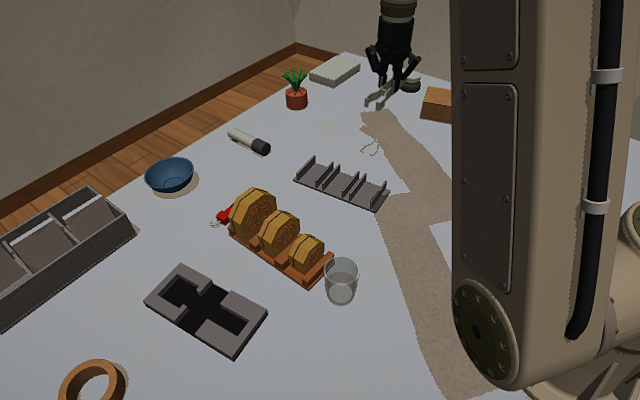

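The tong is gripped and level. I'm carrying it at about 0.18 m, above the tins.

>>> move_arm --deltas '[0.9,-0.0535,0.0052,-0.002,0,0,7.13,0.9,-0.0524,0.0118,-0.002,0,0,7.13,0.9,-0.0506,0.0182,0,0,0,7.13,0.9,-0.0479,0.0244,0,0,0,7.13,0.9,-0.0445,0.0301,0,0,0,7.13,0.9,-0.0404,0.0354,0,0,0,7.13,0.9,-0.0445,0.0251,0,0,0,7.1,0.9,-0.041,0.0304,0,0,0,7.1,0.9,-0.0369,0.0352,0,0,0,7.1,0.9,-0.0323,0.0395,0,0,0,7.1]'

```text
clock: 22.32
tcp_pos: [0.5362, 0.2019, 0.1779]
orientation: [-0.002, -0.185, 0.983, -0.0]
wrist_force: [0.4, -0.4, -0.2]
finger_gap: 0.0224
```

>>> move_arm --deltas '[0.9,-0.0272,0.0432,0,0,0,7.1,0.9,-0.0216,0.0462,0,0,0,7.1,0.9,0,0,0,0,0,0,0.9,0,0,0,0,0,0]'

```text
clock: 22.82
tcp_pos: [0.5549, 0.3003, 0.1781]
orientation: [-0.002, -0.065, 0.998, -0.001]
wrist_force: [-0.0, -0.2, -1.8]
finger_gap: 0.0224
```

```bash
python3 - <<'E'
from plan import *
p=cam('wrist');save(p,'w7.png')
plan([(.5562,.301,.06,97.4,.9)])
P,u,v=cloud(p)
# tong held: points at z .13-.2 ahead
m=(P[:,2]>.14)&(P[:,2]<.19)&(abs(P[:,0]-.55)<.12)&(abs(P[:,1]-.3)<.1)&(v<240)
Q=P[m]; print(len(Q)); 
if len(Q): print(cv2.fitLine(Q[:,:2].astype(np.float32),cv2.DIST_HUBER,0,.01,.01).ravel(),Q.min(0),Q.max(0),np.median(Q[:,2]))
m=(P[:,2]>.014)&(P[:,2]<.026)&(abs(P[:,0]-.55)<.15)&(abs(P[:,1]-.3)<.1)
print(m.sum(),cv2.minAreaRect(P[m][:,:2].astype(np.float32)))
E
```

```text
tcp [0.5552 0.2998 0.1788] yaw 97.41 zax [-0.0031 -0.0016 -1.    ] gap 0.022631755608043258 F [ 0.1  0.3 -1.5] t 22.875
-> (0.5562, 0.301, 0.06, 97.4, 0.9) n 3
   [0.9, -0.0004, 0.0004, 0.0396, 0, 0, 0.0]
   [0.9, -0.0004, 0.0004, 0.0396, 0, 0, 0.0]
   [0.9, -0.0004, 0.0004, 0.0396, 0, 0, 0.0]
4825
[0.94583833 0.32463807 0.49269143 0.29439992] [0.46999649 0.27770237 0.16088377] [0.54683682 0.30985744 0.18571198] 0.1820775701085025
6596 ((0.5558816194534302, 0.3018459677696228), (0.2104354053735733, 0.10049977898597717), 7.355836868286133)
```

View pics/w7.png

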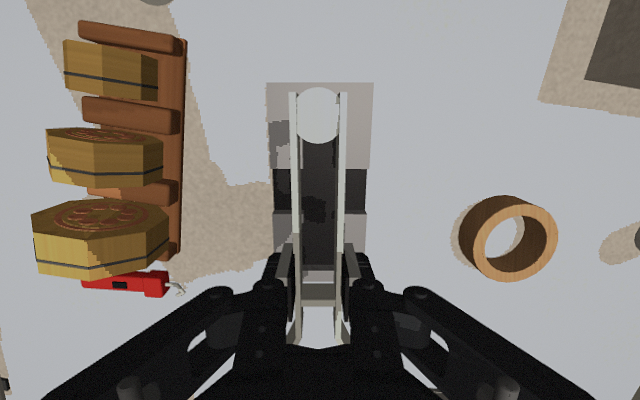

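The wrist view shows the tong aligned over the tray with its jaws toward the wide end. Lowering in stages.

>>> move_arm --deltas '[0.9,-0.001,0.001,0.04,0,0,0,0.9,0,0,0.04,0,0,0,0.9,0,0,0.03,0,0,0,0.9,0,0,0.01,0,0,0,0.9,0,0,0,0,0,0,0.9,0,0,0,0,0,0]'

```text
clock: 23.62
tcp_pos: [0.5583, 0.302, 0.0622]
orientation: [0.001, -0.064, 0.998, 0.0]
wrist_force: [0.4, -0.6, -0.5]
finger_gap: 0.0224
```

```bash
python3 - <<'E'
from plan import *
p=cam('wrist');save(p,'w8.png');save(cam('side'),'s11.png')
plan([(.556,.3015,.0235,97.4,.9)])
E
```

```text
tcp [0.5582 0.3023 0.0622] yaw 97.39 zax [ 0.0027  0.0011 -1.    ] gap 0.02279253944007958 F [ 0.1 -0.1 -1.2] t 23.725
-> (0.556, 0.3015, 0.0235, 97.4, 0.9) n 1
   [0.9, 0.0023, -0.0005, 0.0387, 0, 0, -0.01]
```

View pics/w8.png

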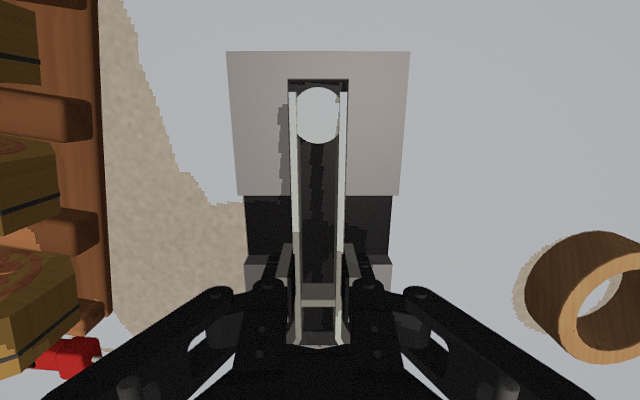

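View pics/s11.png

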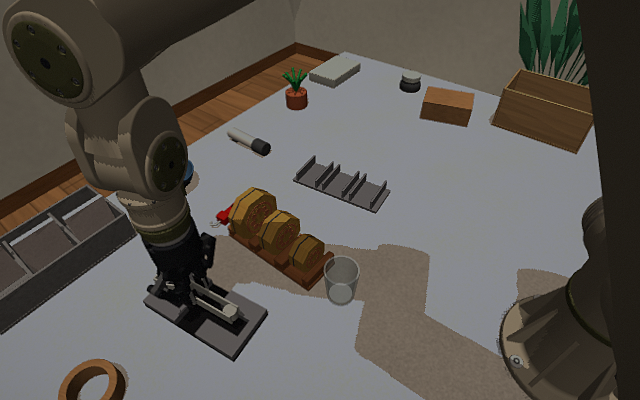

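The tong lines up with the recess (recess 288–348, tong 290–347 at the rear) and the finger cut. Finishing the descent.

>>> move_arm --deltas '[0.9,0.0015,0,0.015,0,0,0,0.9,0,0,0.012,0,0,0,0.9,0,0,0.009,0,0,0,0.9,0,0,0,0,0,0,0.9,0,0,0,0,0,0]'

```text
clock: 24.35
tcp_pos: [0.5555, 0.3018, 0.0241]
orientation: [-0.0, -0.064, 0.998, -0.0]
wrist_force: [0.2, -0.2, -1.5]
finger_gap: 0.0226
```

```bash
python3 - <<'E'
from plan import *
p=cam('wrist');save(p,'w9.png')
plan([(.556,.3015,.0235,97.4,.9)])
E
```

```text
tcp [0.5555 0.3018 0.0242] yaw 97.39 zax [-4.e-04 -1.e-04 -1.e+00] gap 0.022545827385279667 F [-0.  -0.3 -0.3] t 24.4
-> (0.556, 0.3015, 0.0235, 97.4, 0.9) n 1
   [0.9, -0.0004, -0.0003, 0.0007, 0, 0, -0.01]
```

View pics/w9.png

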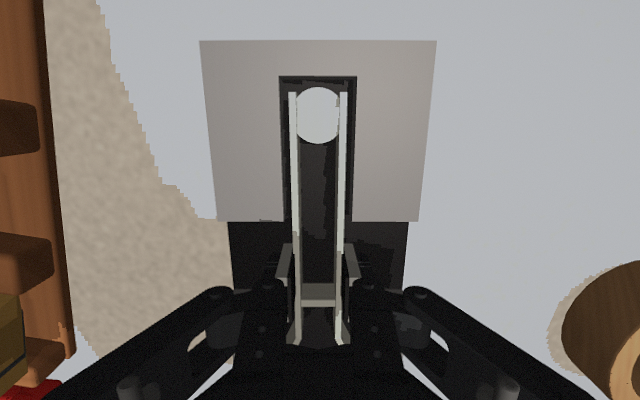

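The tong is inside the recess with even margins. Lowering the last bit, releasing and lifting clear.

>>> move_arm --deltas '[0.9,0,0,0.0015,0,0,0,-0.2,0,0,0,0,0,0,-0.2,0,0,0,0,0,0,-0.2,0,0,0,0,0,0,-0.2,0,0,-0.02,0,0,0,-0.2,0,0,-0.05,0,0,0,-0.2,0,0,-0.06,0,0,0,-0.2,0.05,0.02,-0.05,0,0,0,-0.2,0.05,0.02,-0.04,0,0,0,-0.2,0.05,0.02,0,0,0,0]'

```text
clock: 25.65
tcp_pos: [0.4112, 0.3403, 0.2367]
orientation: [0.003, -0.064, 0.998, 0.002]
wrist_force: [-1.0, 0.3, 0.4]
finger_gap: 0.0509
```

>>> move_arm --deltas '[-0.2,0.05,0.03,0,0,0,0,-0.2,0.05,0.03,0,0,0,0,-0.2,0.02,0.03,0,0,0,0,-0.2,0,0,0,0,0,0,-0.2,0,0,0,0,0,0]'

```text
clock: 26.28
tcp_pos: [0.2802, 0.4127, 0.2329]
orientation: [0.0, -0.065, 0.998, -0.0]
wrist_force: [0.0, -0.8, 0.9]
finger_gap: 0.0517
```

```bash
cat > chk.py <<'E'
from plan import *
plan([])
for n in ['top','side']:
    p=cam(n); save(p,'f_'+n+'.png'); P,u,v=cloud(p)
    a=np.radians(-2); R=np.array([[np.cos(a),-np.sin(a)],[np.sin(a),np.cos(a)]]); q=(P[:,:2]-[.5388,.1131])@R
    for s in (-.072,0,.072):
        m=(abs(q[:,0]-s)<.03)&(abs(q[:,1])<.08)&(P[:,2]>.037); Z=P[m][:,2]; l=q[m]
        if m.sum()<20: print(n,s,m.sum()); continue
        T=Z>np.percentile(Z,96)-.008
        print(n,s,'top',np.percentile(Z,96).round(4),'x',np.percentile(l[T,0],[2,98]).round(4),'y',np.percentile(l[:,1],[1,99]).round(4))
    a=np.radians(7.4); R=np.array([[np.cos(a),-np.sin(a)],[np.sin(a),np.cos(a)]]); q=(P[:,:2]-[.5562,.3012])@R
    m=(abs(q[:,0])<.09)&(abs(q[:,1])<.025)&(P[:,2]>.02+.003)&(P[:,2]<.05); l=q[m]; print(n,'tong',m.sum())
    if m.sum()>20: print(np.percentile(l,[1,99],axis=0).round(4).tolist(),np.median(P[m][:,2]).round(4), cv2.fitLine(l.astype(np.float32),cv2.DIST_HUBER,0,.01,.01).ravel().round(4))
    for t in ('lantern_handle','jar'):
        d=imaging.cut_out(p,t)
        if d: Q,_,_=cloud(p,d[0]['mask']); print(t,np.percentile(Q,2,0).round(3),np.percentile(Q,98,0).round(3))
E
python3 chk.py
```

```text
tcp [0.2802 0.4127 0.2329] yaw 97.41 zax [ 5.e-04 -0.e+00 -1.e+00] gap 0.05172026890078686 F [ 0.  -0.8  0.9] t 26.275
top -0.072 top 0.075 x [-0.0872 -0.0524] y [-0.0367  0.026 ]
top 0 top 0.0932 x [-0.0163  0.0183] y [-0.0458  0.0352]
top 0.072 top 0.1104 x [0.056  0.0908] y [-0.0544  0.0449]
top tong 247
[[-0.0838, -0.0238], [0.0834, 0.022]] 0.0268 [ 9.993e-01  3.820e-02 -2.070e-02 -5.000e-04]
lantern_handle [0.682 0.043 0.006] [0.707 0.137 0.027]
jar [ 0.349  0.098 -0.001] [0.405 0.155 0.083]
side -0.072 top 0.0728 x [-0.0884 -0.0534] y [-0.0352  0.0273]
side 0 top 0.0904 x [-0.0178  0.0147] y [-0.0459  0.0097]
side 0.072 0
side tong 0
jar [0.347 0.099 0.005] [0.404 0.157 0.08 ]
```

View pics/f_side.png

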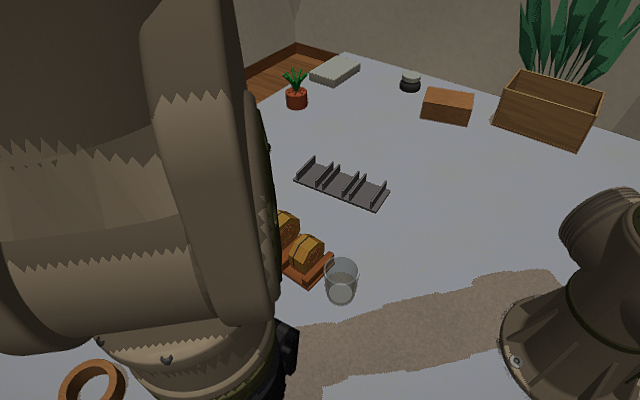

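View pics/f_top.png

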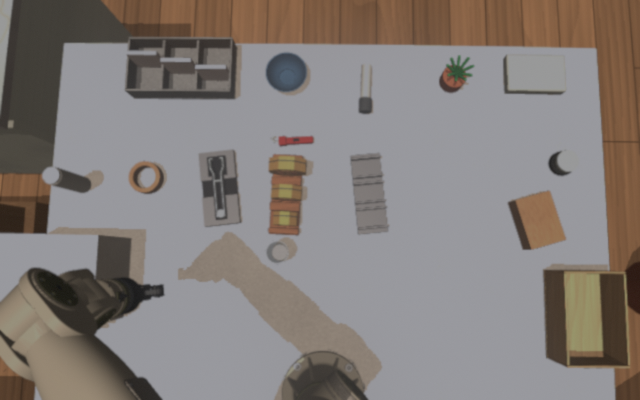

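The tins are within 2 mm along the rack and about 5 mm across it. The tong is centred and its top is about 27 mm high, so it is down on the recess floor. The lantern handle and jar haven't moved, and the arm is clear.

```bash
python3 -c "
from h import *
print(order.hand_in())"
```

```text
the job is handed in; nothing more can be done
None
```

I moved the three tins to the wooden rack, laid the tong in its tray and handed the job in with about 26 s used on the robot's clock. The hand-in gave no verdict.

**Tins:** The largest is at the lantern end, the medium one in the middle and the smallest at the jar end. All stand upright on the slot floors, within about 2 mm along the rack and 6 mm across it. The tops measured about 110, 92 and 74 mm, against 108, 90 and 72 mm expected. The offset is camera noise: the same heights showed in the plastic rack.

**Tong:** It lies in the cutout with its jaws in the wide end, within about 1 mm along the tray and 1 mm across it. Its top measured about 27 mm high, against 28 mm expected.

**Lantern handle and jar:** Both are within about 2 mm of where they were at the start.

**Limit of the last check:** The arm blocked the side camera's view of the large tin, the tong and the lantern handle. Their final positions come from the top camera only. Earlier side and wrist pictures showed the large tin standing upright and the tong inside the recess, and neither was touched after release.

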